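Clamp the toppled post in the cam fixture and hold the lever

TASK

One of the three aluminium posts has toppled over on the bench: stand it on its square foot in the pocket of the clamping fixture, so that I can work on the bore in its top. Then swing the fixture's cam lever round to the cam's highest lift, where it presses the foot farthest against the sprung back stop (the lever then lies over the scribed line on the base plate, square to the push), and keep it there: the return spring throws it open when it is let go, so finish while still holding the lever. Leave the two standing posts alone.

Things in the scene. Friction and masses are not known exactly. Their poses are not given: they have to be found in the camera images.
- post_mid (a point): centre of the toppled aluminium post (axis, half-way up): foot 40 x 40 x 10 mm, round stem 22 mm diameter, 75 mm tall in all, 0.08 to 0.17 kg, blind bore in its top. z points along the stem from foot to top, x and y square to the foot's sides. It lies on a side of its foot and its stem's end (stem slopes 8 degrees down to its top); at the start z points left and ahead, 0.3 to 1.7 rad from +x
- fixture: clamping fixture, screwed down: base plate 116 x 150 mm, top face 14 mm above the bench; origin under the plate's centre at bench height. Its y axis is the direction in which the cam pushes, from lever pivot to back stop, within 0.35 rad of the robot's left. Lever pivot (vertical axis) at x 0, y -30 mm, its nut's top 46 mm above the bench; pocket at x 0, y +20 mm
- pocket (a point): centre of the pocket's floor, where the clamped foot's centre comes to rest; axes as the fixture. Bounds: sprung stop 17 mm along +y (16 mm high; pushed back to 20 mm when clamped), side rails 23.5 mm along +x and -x (7 mm high), cam's rim 29 mm along -y when the lever is open, at 20 mm when at its top. The foot goes in square to the fixture, any of four ways, its centre 4 to 8 mm short of here along -y
- stop_pad: sprung black back stop, 38 wide, 8 thick, 14 mm high; origin at the centre of its front face, which looks along the fixture's -y to the foot. The clamped foot pushes it 3 mm back, against about 10 N
- lever_grip (a point): hand lever: the centre of its upright black round grip (19 mm diameter, 40 mm tall, centre 59 mm and top 79 mm above the bench) on the end of a flat arm (30 to 38 mm above the bench), 100 mm from the pivot. The grip can be pinched from above or pushed; it is fixed to the arm and turns with it
- cam (a joint): angle of cam and lever, rad: 0 = open, at its stop, lever towards the fixture's -y and 10 degrees to its +x; grows clockwise seen from above. Highest lift at 1.745, lever along the fixture's -x; beyond, to the stop at 2.3, the cam falls off again. A return spring (2.4 N at the grip when open, 4.5 N at the top) drives it to 0; with a post in, the swing takes up to 10 N, more in a hard pinch that does not turn along
- post_b_mid (a point): centre of a like post that stands upright on the bench; leave it
- post_c_mid (a point): centre of the other like post that stands upright on the bench; leave it
Things that resemble listed ones, but are neither listed nor needed, are in the scene too. What is shaped like the part that bears post_b_mid but green or purple is not meant. What is shaped like the part that bears post_mid but yellow is not meant.

How it is judged:
On the way:
1. the toppled post stands on its foot in the pocket, let go, before the lever is swung (angle between post_mid's own z axis and vertical below 0.08 rad and z of post_mid in the frame of pocket between 0.034 and 0.041 m and x of post_mid in the frame of pocket between -0.006 and 0.006 m and y of post_mid in the frame of pocket between -0.013 and 0.002 m and value of joint cam below 0.3 rad and linear speed of post below 0.03 m/s and contact force between the fingers and post below 0.1 N), for 0.3 s.
At the end, for the whole second after the job is handed in: the post stands upright (0.08 rad) in the pocket, foot against the stop (2 mm), pad pressing it with over 6 N; cam within 0.18 rad of its highest lift and still, fingers bearing on the lever with over 1 N and not on the post; the other posts upright, moved under 30 mm (angle between post_mid's own z axis and vertical below 0.08 rad and z of post_mid in the frame of pocket between 0.034 and 0.041 m and x of post_mid in the frame of pocket between -0.006 and 0.006 m and y of post_mid in the frame of pocket between -0.002 and 0.002 m and value of joint cam between 1.565 and 1.925 rad and velocity of joint cam between -0.05 and 0.05 rad/s and contact force between stop_pad and post above 6 N and contact force between the fingers and lever above 1 N and angle between each of post_b_mid, post_c_mid's own z axis and vertical below 0.1 rad and distance of each of post_b_mid, post_c_mid from where it was at the start of the episode below 0.03 m and contact force between each of the arm, the fingers and post below 0.5 N); the arm keeps its last pose, push and grip.
It also fails if it takes over 72 s, if anything falls off the work surface, if the arm or the gripper's body presses on something with over 40 N, if the wrist force passes 120 N, or if a joint passes its speed limit or range.

ROBOT

A 6-joint arm with a two-finger parallel gripper is mounted at the origin on the work surface; the furniture and walls round the work are solid. World frame = base frame: x ahead of the robot, y to its left, z up, the work surface at z = 0. Lengths are in m, angles in rad, forces in N, time in s.
With the tool pointing down it reaches from about 0.375 to 0.975 m from the base axis. Payload 3.8 kg.
Tool frame: the origin (TCP) lies where the fingers leave the gripper's body, on its centre line; the fingertips stand 73 mm ahead of it and the grasp point (between the pads) lies 54 mm ahead of it (nose_length is the distance from the TCP to the fingertips, in m); z points along the fingers, y is the line along which they close (so a half turn about z gives the same grasp; the last joint's range is limited). The gripper opens to 85 mm and grips with 20 to 120 N. Pads are 22 mm wide; open, the fingers measure 114 mm over their backs; the gripper's body (76 mm by 85 mm) begins 54 mm behind the grasp point. The pads swing forward as they close: fully open they stand 13 mm farther back than shut.
Start: joints at [-1.327, 0.264, 1.604, -0, 1.274, -0.037], TCP at [0.187, -0.649, 0.304] pointing down, gripper open.
Joint ranges: [-2.63, 2.63], [-0.94, 2.18], [0.31, 2.57], [-1.31, 4.45], [0, 2.66], [-2.55, 2.55]. Speed limits (rad/s): [2.57, 2.57, 3.14, 3.14, 3.14, 3.14].

INTERFACE

Orientations are given as a rotation vector (axis times angle).
In Python, from workcell import read_state, read_camera, calibration, finish_job, look_for, cut_out, tip_of, nose_length gives the robot as it stands.
- The arm moves only by the tool step_arm, never from a script. Its argument "targets" is a list of rows, each a list of 3 entries, a list of its own where there are three numbers: the turn, a rotation vector about the tool's x, y, z in rad, then the shift along the tool's x, y, z in mm, then the finger opening in mm, from 0 to 85.4. In form: [[[ax, ay, az], [x, y, z], grip], ...]. A call has 1 to 5 rows; each row shifts and turns the commanded pose from where the row before left it, along the tool's axes as they then stand; what a row does not reach is not made up. A row lasts 1/12 s, in which the tool goes at most 41.7 mm and 7.16 degrees, less where a joint would pass 70% of its speed; a pose out of reach is approached as far as the arm can. A call with a gripper value outside its range is refused whole. The fingers move at their own pace and stop on an object; "grip_force" is the grip in N (left out, the last holds). Time passes only in rows, so rows that do not move let the fingers close. It gives the time, the measured TCP pose, the force, the opening and the grip force at its end, in the units of the state.
- read_state(): the state, without advancing time (a new reading comes with each control period).
- read_camera(name): name is "side" or "top"; returns the picture (420x560x3 uint8, red, green, blue); there is no depth.
- calibration(name): a dict with "camera_matrix" (3x3 intrinsics, pixels), "R" (3x3) and "t" (3): a world point X has camera coordinates R X + t. Camera axes: x right, y down, z forward; pixel columns grow to the right and rows downward; lengths in m; the calibration is good to about 2 mm. A picture is of the moment at which its call begins. calibration takes no time and is no camera call.
- finish_job(): hands the job in; it is judged then, once.
Trained networks look in the newest picture that a camera, given by its name, has taken for a name from the list of things; names that differ only in an ending like _2 or _b are one class to them, and where a whole thing is asked for, a point or a joint stands for the part that bears it (a point fixed in the world has none). Each returns a list of dicts, best first, with "score" (0 to 1); they miss things now and then, are a little off and sometimes report something else, mostly with a low value. They report only what shows in the picture. A call takes as long as a camera call. They do not tell look-alikes from the thing itself.
- look_for(camera, query): "extent" ([left, top, right, bottom] in pixels, round what is visible of it).
- cut_out(camera, query): "region" (420x560 bool, what is visible of it) and "extent" ([left, top, right, bottom] in pixels, round what is visible of it).
- tip_of(camera, query): "at" ([row, column] in pixels: a listed point, or the origin of a listed thing).
The state is a dict: "time": time; "q": joint angles; "joint_vel": joint speeds; "joint_torque": joint torques, N m; "tool_pos": TCP position; "tcp_rot": TCP orientation; "wrist_force": force on the tool from outside, world axes, zero at the start; "torque": the same for the moment, N m; "width": opening from 0.0 (shut) to 1.0 (fully open); "grip_force": force on a finger pad.
Only numpy, scipy, OpenCV 4.12 (cv2) and the standard library are available. Lean on these libraries where they do the work, as an engineer would, in place of code of your own. Each camera call takes 0.05 s, during which the arm holds its last target. There are 200 camera calls.

## Working session

There is one attempt and no reset: what is moved stays moved. The work goes in short steps, Python scripts to look and compute and a tool call to move; the robot and the scene stay as the last step left them, time stands still between calls to the robot, and variables do not carry over. Pictures are saved under pics/ and viewed, at most 10 in all, crops included, and the job is handed in when it is done.

Besides the shell and the picture viewer there is one more tool, called after "Call:" in YAML: its name, and indented under it one key for each argument. step_arm: Moves the arm, as the interface text tells. Its arguments: {"type":"object","properties":{"targets":{"type":"array","items":{"type":"array"}},"grip_force":{"type":"number"}},"required":["targets"]}

```bash
ls; mkdir -p pics
python3 - <<'E'
from workcell import *
import cv2,numpy as np
for c in("side","top"):
    im=read_camera(c); cv2.imwrite(f"pics/{c}0.png",im[:,:,::-1])
    k=calibration(c); print(c,k["camera_matrix"].tolist(),(-k["R"].T@k["t"]).round(3),k["R"].round(2).tolist())
    for q in("post_mid","fixture","pocket","stop_pad","lever_grip","cam"):
        try: print(q,[(round(d["score"],2),np.round(d["at"]).tolist()) for d in tip_of(c,q)])
        except Exception as e: print(q,e)
print(read_state())
E
```

```text
pics
side [[496.60641192801637, 0.0, 284.84015195414133], [0.0, 496.60641192801637, 217.9003310124659], [0.0, 0.0, 1.0]] [ 0.44  -0.981  0.573] [[0.99, -0.1, 0.01], [-0.04, -0.48, -0.88], [0.09, 0.87, -0.48]]
post_mid [(0.96, [248.0, 225.0]), (0.75, [300.0, 242.0])]
fixture [(0.59, [206.0, 294.0])]
pocket [(0.56, [197.0, 287.0])]
stop_pad [(0.4, [192.0, 289.0])]
lever_grip [(0.79, [210.0, 295.0])]
cam it knows: fixture, lever_grip, pocket, post_b_mid, post_c_mid, post_mid, stop_pad
top [[474.2081066310597, 0.0, 275.9842659417375], [0.0, 474.2081066310597, 204.90808028883123], [0.0, 0.0, 1.0]] [ 0.337 -0.096  1.01 ] [[0.06, -1.0, 0.01], [-0.97, -0.06, -0.23], [0.23, 0.01, -0.97]]
post_mid [(0.62, [270.0, 355.0])]
fixture []
pocket [(0.88, [198.0, 176.0])]
stop_pad [(0.56, [202.0, 166.0])]
lever_grip [(0.7, [201.0, 239.0])]
cam it knows: fixture, lever_grip, pocket, post_b_mid, post_c_mid, post_mid, stop_pad
{'time': 0.6, 'q': array([-1.32685977e+00,  2.63851362e-01,  1.60400451e+00,  6.56115081e-06,
        1.27368346e+00, -3.69089515e-02]), 'joint_vel': array([-0.00036262,  0.00046294, -0.00023776,  0.00030049,  0.00057568,
       -0.00044151]), 'joint_torque': array([ 8.17223772e-04, -5.14635551e+01, -3.67456055e+01,  1.00012742e-04,
        1.19147095e-03, -1.55022849e-05]), 'tool_pos': array([ 0.18708146, -0.64855175,  0.30391009]), 'tcp_rot': array([3.11061824e+00, 4.39692386e-01, 1.84559602e-05]), 'wrist_force': array([-0.62956891, -0.38897913, -0.83411494]), 'torque': array([ 0.00430127, -0.0406804 , -0.03903117]), 'grip_force': 0.0, 'width': 0.9960189337894636}
```

View pics/side0.png

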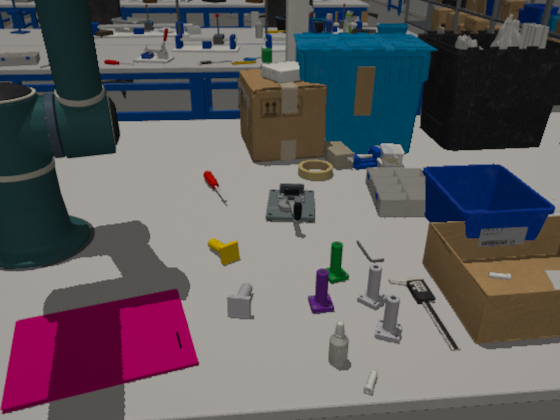

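View pics/top0.png

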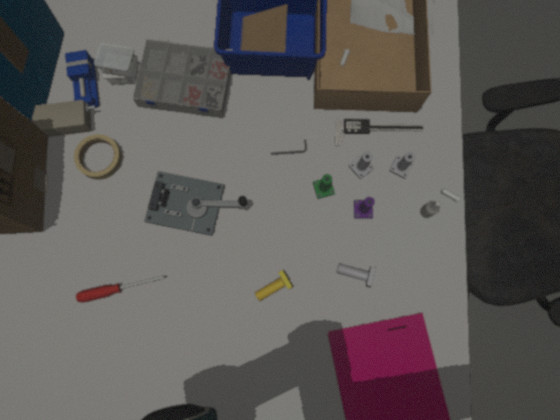

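The side view shows the toppled grey post at about col 242, row 300 (yellow decoy at 224,250) and the fixture at 291,205. In the top view the post is at 355,272 with its foot on the right, the fixture plate is at 186,204, the pad at 158,196 and the grip at 243,202. I'll zoom in on these.

```bash
cat > h.py <<'E'
from workcell import *
import cv2,numpy as np
from scipy.spatial.transform import Rotation as Ro
from scipy.optimize import least_squares
def proj(c,X):
    k=calibration(c); p=k["camera_matrix"]@(k["R"]@np.atleast_2d(X).T+np.reshape(k["t"],(3,1))); return (p[:2]/p[2]).T  # col,row
def ray(c,uv,z):
    k=calibration(c); d=k["R"].T@np.linalg.solve(k["camera_matrix"],[uv[0],uv[1],1.]); o=-k["R"].T@k["t"]; return o+d*(z-o[2])/d[2]
def crop(c,u,v,w,h,s,name,im=None):
    im=read_camera(c) if im is None else im
    cv2.imwrite("pics/"+name,cv2.resize(im[v:v+h,u:u+w,::-1],None,fx=s,fy=s,interpolation=cv2.INTER_CUBIC))
E
python3 - <<'E'
from h import *
t=cv2.imread("pics/top0.png");s=cv2.imread("pics/side0.png")
f=lambda im,u,v,w,h,W,H:cv2.resize(im[v:v+h,u:u+w],(W,H),interpolation=cv2.INTER_CUBIC)
a=np.vstack([np.hstack([f(t,140,165,120,75,480,300),f(t,325,250,80,75,320,300)]),np.hstack([f(s,255,175,80,60,400,300),f(s,205,270,80,60,400,300)])])
cv2.imwrite("pics/c1.png",np.clip(a*1.4,0,255))
for u,v,z,n in((158,196,.02,'pad'),(243,202,.079,'grip'),(197,207,.046,'nut'),(355,272,.017,'post')): print(n,ray("top",(u,v),z).round(3))
print(ray("side",(291,205),.014),ray("side",(241,302),.017))
E
```

```text
pad [0.578 0.166 0.02 ]
grip [ 0.562 -0.023  0.079]
nut [0.553 0.075 0.046]
post [ 0.442 -0.262  0.017]
[0.56888645 0.09813393 0.014     ] [ 0.43780801 -0.27496721  0.017     ][ WARN:0@0.465] global loadsave.cpp:1063 imwrite_ Unsupported depth image for selected encoder is fallbacked to CV_8U.
```

View pics/c1.png

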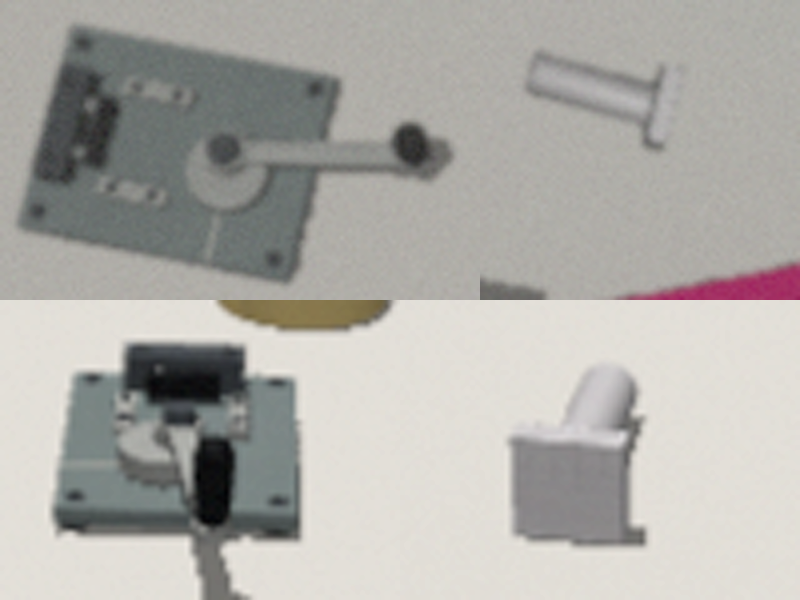

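```bash
cat > fit.py <<'E'
from h import *
def fx(p,X): c,s=np.cos(p[2]),np.sin(p[2]); X=np.atleast_2d(X); return np.c_[p[0]+c*X[:,0]-s*X[:,1],p[1]+s*X[:,0]+c*X[:,1],X[:,2]]
def fit(M,obs,p0):
    r=lambda p:np.concatenate([(proj(c,fx(p,M[i]))-uv).ravel() for c,i,uv in obs])
    s=least_squares(r,p0,loss='soft_l1'); return s.x,r(s.x).reshape(-1,2).round(1).tolist()
if __name__=="__main__":
    x,y=.058,.075
    M=np.array([[x,y,.014],[x,-y,.014],[-x,-y,.014],[-x,y,.014],[0,-.03,.046]])
    T=[("top",0,(158,171.8)),("top",1,(225,185)),("top",2,(213.3,235.5)),("top",3,(145.5,221.3)),("top",4,(195.8,202.5))]
    S=[("side",3,(270,189.6)),("side",0,(314.4,190.6)),("side",1,(315,218)),("side",2,(265.4,217.4))]
    for o in(T,S,T+S): print(*fit(M,o,[.565,.1,-.25]))
    # post: local frame u=x (stem dir) horizontal
    al=np.deg2rad(7.9); h=.016; ca,sa=np.cos(al),np.sin(al)
    P=lambda a,b,c:[a*ca+c*sa, b, h-a*sa+c*ca]   # a along stem,b lateral,c up
    M=np.array([P(-.0375,.02,.02),P(-.0375,-.02,.02),P(-.0375,-.02,-.02),P(-.0375,.02,-.02),P(.0375,0,.011)])
    T=[("top",1,(375.8,266.3)),("top",0,(370.5,287)),("top",4,(337,268))]
    T=[("top",1,(370.5,287)),("top",0,(375.8,266.3)),("top",4,(337,268))]if 0 else T
    S=[("side",0,(227.4,298)),("side",1,(250.6,299.6)),("side",3,(228,317)),("side",2,(250.2,318))]
    for o in(T,S,T+S): print(*fit(M,o,[.442,-.265,1.4]))
E
python3 fit.py
```

```text
[ 0.56765583  0.10680194 -0.13687329] [[0.3, -0.4], [0.1, -0.6], [-0.2, 0.4], [-0.9, 1.0], [0.7, -0.2]]
[ 0.57050374  0.10795981 -0.14160391] [[-0.1, -0.1], [-0.1, 0.1], [0.0, 0.4], [0.2, -0.4]]
[ 0.56888636  0.10693415 -0.13866887] [[0.4, -1.0], [0.1, -1.1], [-0.3, -0.1], [-0.9, 0.3], [0.7, -0.8], [-0.8, 0.2], [-0.7, 0.3], [-0.5, 0.6], [-0.4, -0.1]]
[ 0.43904219 -0.26154357  1.35502558] [[-0.4, 0.9], [0.4, -0.7], [0.0, -0.1]]
[ 0.4409138  -0.26063296  1.38470835] [[0.0, -0.6], [-0.2, -0.8], [-0.1, 0.4], [0.3, 0.9]]
[ 0.4404328  -0.26123003  1.38221855] [[-0.8, -0.3], [0.6, -1.8], [-0.2, -0.3], [-0.3, -0.4], [-0.5, -0.5], [-0.5, 0.7], [-0.0, 1.2]]
```

```bash
cat > plan.py <<'E'
from h import *
FX=(.569,.107,-.139); PO=(.4402,-.2612,1.378)
Z=np.array([0,0,1.])
def frame(zt,y): # tool frame from z and y hint
    y=y-zt*(y@zt); y/=np.linalg.norm(y); return np.c_[np.cross(y,zt),y,zt]
def fxp(x,y,z): c,s=np.cos(FX[2]),np.sin(FX[2]); return np.array([FX[0]+c*x-s*y,FX[1]+s*x+c*y,z])
b=np.deg2rad(40);E=.066;S=.012
def pick(sgn=1,back=0.,po=PO):
    al=np.deg2rad(7.9);u=np.array([np.cos(po[2]),np.sin(po[2]),0])
    pz=np.cos(al)*u-np.sin(al)*Z; dn=-(np.cos(al)*Z+np.sin(al)*u)
    zt=np.cos(b)*dn-np.sin(b)*pz
    P=np.array([po[0],po[1],.016])+S*pz
    return P-(E+back)*zt,frame(zt,sgn*np.cross(Z,u))
def place(sgn=1,dy=-.006,lift=0.):
    h=fxp(1,0,0)-fxp(0,0,0); zt=np.cos(b)*h-np.sin(b)*Z
    P=fxp(0,.02+dy,.014+.0375+S+lift)
    return P-E*zt,frame(zt,sgn*np.cross(h,Z)*-1)
def down(P,yaw): # P grasp point, yaw = azimuth of closing axis y
    y=np.array([np.cos(yaw),np.sin(yaw),0]); return np.array(P)+.054*Z,frame(-Z,y)
def wrist(R,q1,phi):
    W=Ro.from_euler('ZY',[q1,phi]).inv()*Ro.from_matrix(R)
    a=W.as_euler('ZYZ'); c=(a[0],a[1],(a[2]-np.pi/2+np.pi)%(2*np.pi)-np.pi); return np.round(c,2)
def go(tgt,n):
    s=read_state(); p=s["tool_pos"];R=Ro.from_rotvec(s["tcp_rot"]); d=(R.inv()*Ro.from_matrix(tgt[1])).as_rotvec(); dp=tgt[0]-p
    print("t",s["time"],"q",s["q"].round(2),"from",p.round(4),"to",tgt[0].round(4),"turn",d.round(3),"min rows",np.ceil(max(np.linalg.norm(d)/.124,np.linalg.norm(dp)/.0415)))
    for i in range(n): print([(d/n).round(4).tolist(),((R*Ro.from_rotvec(d*i/n)).inv().apply(dp/n)*1000).round(1).tolist()])
E
python3 - <<'E'
from plan import *
for n,f in(("pick",pick),("place",place)):
  for s in(1,-1):
    p,R=f(s); w=p-.15*R[:,2]; q1=np.arctan2(w[1],w[0])
    print(n,s,p.round(3),round(q1,2),[wrist(R,q1,ph).tolist() for ph in(1.5,1.9,2.3)])
s=read_state(); print(wrist(Ro.from_rotvec(s["tcp_rot"]).as_matrix(),s["q"][0],s["q"][1]+s["q"][2]),nose_length())
for th in (0,.9,1.745):
  az=FX[2]-np.pi/2+np.deg2rad(10)-th; g=fxp(0,-.03,.062)+.1*np.array([np.cos(az),np.sin(az),0])
  print(g.round(3),[wrist(down(g,az+k)[1],np.arctan2(g[1],g[0]),1.9).tolist() for k in(-np.pi/2,0,np.pi/2,np.pi)])
p,R=pick(1,.06); go((p,R),8)
E
```

```text
pick 1 [ 0.452 -0.201  0.059] -0.19 [[-0.84, 1.62, 3.09], [-0.86, 1.35, -2.89], [-0.98, 1.11, -2.56]]
pick -1 [ 0.452 -0.201  0.059] -0.19 [[-0.84, 1.62, -0.05], [-0.86, 1.35, 0.25], [-0.98, 1.11, 0.59]]
place 1 [0.521 0.128 0.106] 0.34 [[-0.47, 0.89, -0.94], [-0.74, 0.55, -0.59], [-1.5, 0.36, 0.24]]
place -1 [0.521 0.128 0.106] 0.34 [[-0.47, 0.89, 2.21], [-0.74, 0.55, 2.55], [-1.5, 0.36, -2.9]]Traceback (most recent call last):
  File "<stdin>", line 6, in <module>
TypeError: 'float' object is not callable
```

```bash
python3 - <<'E'
import re
s=open('plan.py').read()
i=s.index("def place");j=s.index("def down")
s=s[:i]+'''def place(sgn=1,dy=-.006,lift=0.,k=1,back=0.):
    az=FX[2]+k*np.pi/2; h=np.array([np.cos(az),np.sin(az),0]); zt=np.cos(b)*h-np.sin(b)*Z
    P=fxp(0,.02+dy,.014+.0375+S+lift)
    return P-(E+back)*zt,frame(zt,-sgn*np.cross(h,Z))
'''+s[j:]
open('plan.py','w').write(s)
E
python3 - <<'E'
import plan
from plan import *
for bd in (15,25,40):
 plan.b=np.deg2rad(bd)
 for n,f in [("pick",pick)]+[(f"place{k}",lambda s,k=k:place(s,k=k)) for k in(0,1,2,3)]:
  for s in(1,-1):
    p,R=f(s); w=p-.12*R[:,2]; q1=np.arctan2(w[1],w[0])
    print(bd,n,s,p.round(3),round(q1,2),[wrist(R,q1,ph).tolist() for ph in(1.6,1.9,2.2)])
s=read_state(); print(wrist(Ro.from_rotvec(s["tcp_rot"]).as_matrix(),s["q"][0],s["q"][1]+s["q"][2]),nose_length)
for th in (0,.9,1.745):
  az=FX[2]-np.pi/2+np.deg2rad(10)-th; g=fxp(0,-.03,.062)+.1*np.array([np.cos(az),np.sin(az),0])
  print(g.round(3),[wrist(down(g,az+k)[1],np.arctan2(g[1],g[0]),1.9).tolist() for k in(-np.pi/2,0,np.pi/2,np.pi)])
E
```

```text
15 pick 1 [ 0.447 -0.224  0.075] -0.37 [[-0.39, 1.47, 2.99], [-0.42, 1.2, 3.11], [-0.5, 0.93, -3.02]]
15 pick -1 [ 0.447 -0.224  0.075] -0.37 [[-0.39, 1.47, -0.15], [-0.42, 1.2, -0.03], [-0.5, 0.93, 0.12]]
15 place0 1 [0.508 0.13  0.081] 0.36 [[-1.1, 0.54, -0.4], [-1.64, 0.48, 0.21], [-2.14, 0.57, 0.79]]
15 place0 -1 [0.508 0.13  0.081] 0.36 [[-1.1, 0.54, 2.74], [-1.64, 0.48, -2.93], [-2.14, 0.57, -2.36]]
15 place1 1 [0.562 0.058 0.081] -0.1 [[1.31, 1.53, 3.12], [1.33, 1.45, 2.83], [1.38, 1.39, 2.53]]
15 place1 -1 [0.562 0.058 0.081] -0.1 [[1.31, 1.53, -0.02], [1.33, 1.45, -0.31], [1.38, 1.39, -0.61]]
15 place2 1 [0.634 0.112 0.081] 0.13 [[0.73, 2.75, 2.33], [0.44, 2.49, 2.0], [0.32, 2.22, 1.84]]
15 place2 -1 [0.634 0.112 0.081] 0.13 [[0.73, 2.75, -0.81], [0.44, 2.49, -1.14], [0.32, 2.22, -1.3]]
15 place3 1 [0.58  0.184 0.081] 0.46 [[-1.24, 2.14, 0.21], [-1.08, 2.02, 0.53], [-0.98, 1.87, 0.8]]
15 place3 -1 [0.58  0.184 0.081] 0.46 [[-1.24, 2.14, -2.93], [-1.08, 2.02, -2.62], [-0.98, 1.87, -2.34]]
25 pick 1 [ 0.449 -0.214  0.07 ] -0.31 [[-0.57, 1.48, 3.05], [-0.61, 1.23, -3.06], [-0.7
[... 1571 characters left out ...]
6] 0.14 [[0.31, 2.37, 1.98], [0.25, 2.08, 1.88], [0.22, 1.79, 1.8]]
40 place2 -1 [0.621 0.114 0.106] 0.14 [[0.31, 2.37, -1.16], [0.25, 2.08, -1.27], [0.22, 1.79, -1.34]]
40 place3 1 [0.578 0.171 0.106] 0.42 [[-0.78, 1.97, 0.4], [-0.72, 1.75, 0.62], [-0.71, 1.52, 0.81]]
40 place3 -1 [0.578 0.171 0.106] 0.42 [[-0.78, 1.97, -2.74], [-0.72, 1.75, -2.53], [-0.71, 1.52, -2.33]]
[ 0.    1.27 -0.04] 0.0726
[ 0.568 -0.023  0.062] [[0.0, 1.24, 3.07], [0.0, 1.24, 1.5], [0.0, 1.24, -0.08], [-0.0, 1.24, -1.65]]
[0.489 0.012 0.062] [[0.0, 1.24, -2.25], [0.0, 1.24, 2.46], [0.0, 1.24, 0.89], [0.0, 1.24, -0.68]]
[0.466 0.091 0.062] [[0.0, 1.24, -1.24], [0.0, 1.24, -2.81], [0.0, 1.24, 1.9], [0.0, 1.24, 0.33]]
```

Run:
```python
from plan import *
go(pick(-1,.06),12)
```

```text
t 0.6 q [-1.33  0.26  1.6   0.    1.27 -0.04] from [ 0.1871 -0.6486  0.3039] to [ 0.4604 -0.1578  0.0988] turn [-0.457 -0.749 -1.03 ] min rows 15.0
[[-0.0381, -0.0624, -0.0858], [33.2, -33.0, 17.1]]
[[-0.0381, -0.0624, -0.0858], [36.9, -30.6, 13.7]]
[[-0.0381, -0.0624, -0.0858], [40.2, -27.7, 10.2]]
[[-0.0381, -0.0624, -0.0858], [42.9, -24.5, 6.6]]
[[-0.0381, -0.0624, -0.0858], [45.2, -20.9, 3.0]]
[[-0.0381, -0.0624, -0.0858], [46.9, -16.9, -0.6]]
[[-0.0381, -0.0624, -0.0858], [48.0, -12.8, -4.2]]
[[-0.0381, -0.0624, -0.0858], [48.5, -8.4, -7.6]]
[[-0.0381, -0.0624, -0.0858], [48.5, -3.9, -10.8]]
[[-0.0381, -0.0624, -0.0858], [47.8, 0.7, -13.9]]
[[-0.0381, -0.0624, -0.0858], [46.6, 5.4, -16.7]]
[[-0.0381, -0.0624, -0.0858], [44.8, 10.0, -19.3]]
```

Run:
```python
from plan import *
p,R=pick(-1,.06); go((p+[0,0,.12],R),15)
```

```text
t 0.6 q [-1.33  0.26  1.6   0.    1.27 -0.04] from [ 0.1871 -0.6486  0.3039] to [ 0.4604 -0.1578  0.2188] turn [-0.457 -0.749 -1.03 ] min rows 14.0
[[-0.0305, -0.0499, -0.0687], [26.6, -26.4, 5.7]]
[[-0.0305, -0.0499, -0.0687], [28.6, -24.6, 3.5]]
[[-0.0305, -0.0499, -0.0687], [30.3, -22.7, 1.3]]
[[-0.0305, -0.0499, -0.0687], [31.8, -20.6, -0.9]]
[[-0.0305, -0.0499, -0.0687], [33.0, -18.3, -3.1]]
[[-0.0305, -0.0499, -0.0687], [34.0, -15.8, -5.3]]
[[-0.0305, -0.0499, -0.0687], [34.7, -13.3, -7.5]]
[[-0.0305, -0.0499, -0.0687], [35.1, -10.6, -9.6]]
[[-0.0305, -0.0499, -0.0687], [35.2, -7.9, -11.6]]
[[-0.0305, -0.0499, -0.0687], [35.0, -5.1, -13.5]]
[[-0.0305, -0.0499, -0.0687], [34.5, -2.3, -15.4]]
[[-0.0305, -0.0499, -0.0687], [33.8, 0.6, -17.1]]
[[-0.0305, -0.0499, -0.0687], [32.7, 3.4, -18.7]]
[[-0.0305, -0.0499, -0.0687], [31.4, 6.2, -20.2]]
[[-0.0305, -0.0499, -0.0687], [29.9, 8.9, -21.5]]
```

Call:
step_arm:
  targets:
    - [[-0.03,-0.05,-0.069],[27,-26,6],60]
    - [[-0.03,-0.05,-0.069],[29,-25,3],60]
    - [[-0.03,-0.05,-0.069],[30,-23,1],60]
    - [[-0.03,-0.05,-0.069],[32,-21,-1],60]
    - [[-0.03,-0.05,-0.069],[33,-18,-3],60]

```text
time: 1.02
tool_pos: [0.279, -0.4829, 0.2763]
tcp_rot: [2.793, 0.911, -0.335]
wrist_force: [0.6, 1.0, 0.5]
width: 0.703
grip_force: 0.0
```

Call:
step_arm:
  targets:
    - [[-0.03,-0.05,-0.069],[34,-16,-5],60]
    - [[-0.03,-0.05,-0.069],[35,-13,-8],60]
    - [[-0.03,-0.05,-0.069],[35,-11,-10],60]
    - [[-0.03,-0.05,-0.069],[35,-8,-12],60]
    - [[-0.03,-0.05,-0.069],[35,-5,-14],60]

```text
time: 1.43
tool_pos: [0.3703, -0.318, 0.25]
tcp_rot: [2.384, 1.292, -0.619]
wrist_force: [0.5, -0.3, -0.1]
width: 0.701
grip_force: 0.0
```

Call:
step_arm:
  targets:
    - [[-0.03,-0.05,-0.069],[34,-2,-15],60]
    - [[-0.03,-0.05,-0.069],[34,1,-17],60]
    - [[-0.03,-0.05,-0.069],[33,3,-19],60]
    - [[-0.03,-0.05,-0.069],[31,6,-20],60]
    - [[-0.03,-0.05,-0.069],[30,9,-22],60]

```text
time: 1.85
tool_pos: [0.4611, -0.154, 0.2218]
tcp_rot: [1.908, 1.586, -0.853]
wrist_force: [0.6, -0.3, -0.9]
width: 0.701
grip_force: 0.0
```

Run:
```python
from plan import *
go(pick(-1,.06),5)
```

```text
t 1.85 q [ 0.04  0.12  2.13 -0.85  1.28  0.65] from [ 0.4611 -0.154   0.2218] to [ 0.4604 -0.1578  0.0988] turn [-0.001 -0.001  0.009] min rows 3.0
[[-0.0002, -0.0002, 0.0018], [17.7, 0.2, 17.1]]
[[-0.0002, -0.0002, 0.0018], [17.7, 0.2, 17.1]]
[[-0.0002, -0.0002, 0.0018], [17.7, 0.1, 17.1]]
[[-0.0002, -0.0002, 0.0018], [17.7, 0.1, 17.1]]
[[-0.0002, -0.0002, 0.0018], [17.7, 0.0, 17.1]]
```

Call:
step_arm:
  targets:
    - [[0,0,0.009],[18,0,17],60]
    - [[0,0,0],[18,0,17],60]
    - [[0,0,0],[18,0,17],60]
    - [[0,0,0],[18,0,17],60]
    - [[0,0,0],[17,0,17],60]

```text
time: 2.27
tool_pos: [0.4597, -0.1583, 0.0974]
tcp_rot: [1.919, 1.575, -0.848]
wrist_force: [0.6, -1.3, -0.2]
width: 0.7
grip_force: 0.0
```

Call:
step_arm:
  targets:
    - [[0,0,0],[0,0,15],60]
    - [[0,0,0],[0,0,15],60]
    - [[0,0,0],[0,0,0],60]

```text
time: 2.52
tool_pos: [0.4532, -0.1823, 0.077]
tcp_rot: [1.92, 1.574, -0.855]
wrist_force: [-0.4, -0.1, -0.7]
width: 0.701
grip_force: 0.0
```

Run:
```python
from plan import *
t=read_camera("top")[:,:,::-1];s=read_camera("side")[:,:,::-1]
for c,im in(("top",t),("side",s)):
    im=np.ascontiguousarray(im)
    if c=="top":t=im
    else:s=im
f=lambda im,u,v,w,h:cv2.resize(im[v:v+h,u:u+w],(400,400),interpolation=cv2.INTER_CUBIC)
cv2.imwrite("pics/c2.png",np.hstack([f(t,300,220,100,100),f(s,190,240,100,100)]))
go(pick(-1),3)
```

```text
t 2.6167 q [-0.01  0.35  2.19 -0.98  1.07  0.89] from [ 0.4548 -0.1816  0.0788] to [ 0.4519 -0.2015  0.0586] turn [-0.005 -0.003 -0.004] min rows 1.0
[[-0.0017, -0.0009, -0.0012], [0.5, 0.4, 9.5]]
[[-0.0017, -0.0009, -0.0012], [0.5, 0.3, 9.5]]
[[-0.0017, -0.0009, -0.0012], [0.5, 0.3, 9.5]]
```

View pics/c2.png

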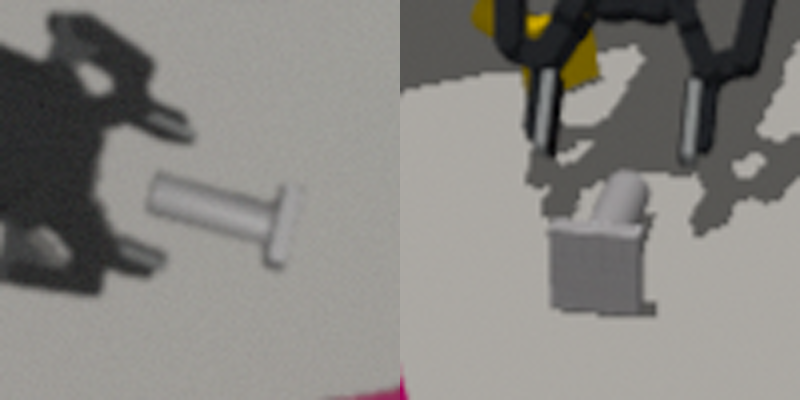

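The open fingers straddle the stem: tips are at crop (185,130)/(155,260) and the stem is centred between them. Next I advance and close.

Call:
step_arm:
  targets:
    - [[-0.004,0,-0.004],[1,1,10],60]
    - [[0,0,0],[0,0,10],60]
    - [[0,0,0],[0,0,8],60]
    - [[0,0,0],[0,0,0],60]

```text
time: 2.95
tool_pos: [0.4509, -0.2014, 0.0579]
tcp_rot: [1.915, 1.579, -0.85]
wrist_force: [-0.0, 0.3, -0.1]
width: 0.703
grip_force: 0.0
```

Call:
step_arm:
  targets:
    - [[0,0,0],[0,0,0],10]
    - [[0,0,0],[0,0,0],10]
    - [[0,0,0],[0,0,0],10]
    - [[0,0,0],[0,0,0],10]
    - [[0,0,0],[0,0,0],10]
  grip_force: 60

```text
time: 3.37
tool_pos: [0.4523, -0.2004, 0.059]
tcp_rot: [1.913, 1.579, -0.848]
wrist_force: [-0.2, -0.3, 0.5]
width: 0.232
grip_force: 58.4
```

Run:
```python
from plan import *
s=read_state();print(s["width"],s["grip_force"],s["wrist_force"],s["tool_pos"])
p,R=place(-1,lift=.12); go((p,R),18)
```

```text
0.23178351642373948 58.43737185001373 [-0.20369002 -0.26648115  0.4519917 ] [ 0.45225802 -0.20041213  0.05897646]
t 3.3667 q [-0.05  0.39  2.2  -1.03  1.03  0.91] from [ 0.4523 -0.2004  0.059 ] to [0.5639 0.0708 0.2259] turn [ 0.     1.706 -0.059] min rows 14.0
[[0.0, 0.0948, -0.0033], [3.9, 3.2, -18.1]]
[[0.0, 0.0948, -0.0033], [5.6, 3.2, -17.6]]
[[0.0, 0.0948, -0.0033], [7.2, 3.3, -17.0]]
[[0.0, 0.0948, -0.0033], [8.8, 3.3, -16.3]]
[[0.0, 0.0948, -0.0033], [10.2, 3.3, -15.4]]
[[0.0, 0.0948, -0.0033], [11.6, 3.3, -14.3]]
[[0.0, 0.0948, -0.0033], [12.9, 3.4, -13.2]]
[[0.0, 0.0948, -0.0033], [14.1, 3.4, -11.9]]
[[0.0, 0.0948, -0.0033], [15.1, 3.5, -10.5]]
[[0.0, 0.0948, -0.0033], [16.1, 3.5, -9.0]]
[[0.0, 0.0948, -0.0033], [16.8, 3.6, -7.4]]
[[0.0, 0.0948, -0.0033], [17.4, 3.6, -5.8]]
[[0.0, 0.0948, -0.0033], [17.9, 3.7, -4.1]]
[[0.0, 0.0948, -0.0033], [18.2, 3.8, -2.4]]
[[0.0, 0.0948, -0.0033], [18.3, 3.8, -0.7]]
[[0.0, 0.0948, -0.0033], [18.3, 3.9, 1.0]]
[[0.0, 0.0948, -0.0033], [18.1, 3.9, 2.8]]
[[0.0, 0.0948, -0.0033], [17.8, 4.0, 4.5]]
```

Call:
step_arm:
  targets:
    - [[0,0,0],[-6,0,-6],10]
    - [[0,0,0],[-15,0,-14],10]
    - [[0,0,0],[-20,0,-19],10]
    - [[0,0,0],[-20,0,-19],10]
    - [[0,0,0],[-10,0,-10],10]

```text
time: 3.78
tool_pos: [0.4536, -0.1979, 0.1601]
tcp_rot: [1.913, 1.577, -0.845]
wrist_force: [-0.0, 0.5, -1.5]
width: 0.233
grip_force: 58.6
```

Run:
```python
from plan import *
s=read_state();print(s["width"],s["grip_force"],s["wrist_force"])
p,R=place(-1,lift=.08); go((p,R),20)
```

```text
0.23266489051502007 58.55078637599945 [-0.03739477  0.49072565 -1.4803757 ]
t 3.7833 q [-0.05  0.2   2.18 -0.93  1.15  0.72] from [ 0.4536 -0.1979  0.1601] to [0.5639 0.0708 0.1859] turn [ 0.003  1.705 -0.059] min rows 14.0
[[0.0002, 0.0853, -0.003], [8.6, 2.9, -11.4]]
[[0.0002, 0.0853, -0.003], [9.6, 2.9, -10.6]]
[[0.0002, 0.0853, -0.003], [10.4, 2.9, -9.8]]
[[0.0002, 0.0853, -0.003], [11.2, 2.9, -8.9]]
[[0.0002, 0.0853, -0.003], [11.9, 3.0, -7.9]]
[[0.0002, 0.0853, -0.003], [12.5, 3.0, -6.8]]
[[0.0002, 0.0853, -0.003], [13.1, 3.1, -5.7]]
[[0.0002, 0.0853, -0.003], [13.5, 3.1, -4.6]]
[[0.0002, 0.0853, -0.003], [13.8, 3.1, -3.4]]
[[0.0002, 0.0853, -0.003], [14.1, 3.2, -2.2]]
[[0.0002, 0.0853, -0.003], [14.2, 3.2, -1.0]]
[[0.0002, 0.0853, -0.003], [14.2, 3.3, 0.2]]
[[0.0002, 0.0853, -0.003], [14.1, 3.3, 1.4]]
[[0.0002, 0.0853, -0.003], [14.0, 3.3, 2.6]]
[[0.0002, 0.0853, -0.003], [13.7, 3.4, 3.8]]
[[0.0002, 0.0853, -0.003], [13.3, 3.4, 4.9]]
[[0.0002, 0.0853, -0.003], [12.8, 3.5, 6.0]]
[[0.0002, 0.0853, -0.003], [12.3, 3.5, 7.1]]
[[0.0002, 0.0853, -0.003], [11.6, 3.5, 8.1]]
[[0.0002, 0.0853, -0.003], [10.9, 3.6, 9.1]]
```

Run:
```python
from plan import *
p,R=place(-1,lift=.13); go((p,R),20)
```

```text
t 3.7833 q [-0.05  0.2   2.18 -0.93  1.15  0.72] from [ 0.4536 -0.1979  0.1601] to [0.5639 0.0708 0.2359] turn [ 0.003  1.705 -0.059] min rows 14.0
[[0.0002, 0.0853, -0.003], [6.8, 2.9, -13.1]]
[[0.0002, 0.0853, -0.003], [7.9, 2.9, -12.5]]
[[0.0002, 0.0853, -0.003], [8.9, 2.9, -11.7]]
[[0.0002, 0.0853, -0.003], [9.8, 2.9, -10.9]]
[[0.0002, 0.0853, -0.003], [10.7, 3.0, -10.1]]
[[0.0002, 0.0853, -0.003], [11.5, 3.0, -9.1]]
[[0.0002, 0.0853, -0.003], [12.3, 3.0, -8.1]]
[[0.0002, 0.0853, -0.003], [12.9, 3.1, -7.0]]
[[0.0002, 0.0853, -0.003], [13.4, 3.1, -5.9]]
[[0.0002, 0.0853, -0.003], [13.9, 3.1, -4.7]]
[[0.0002, 0.0853, -0.003], [14.2, 3.2, -3.5]]
[[0.0002, 0.0853, -0.003], [14.5, 3.2, -2.3]]
[[0.0002, 0.0853, -0.003], [14.6, 3.3, -1.1]]
[[0.0002, 0.0853, -0.003], [14.6, 3.3, 0.2]]
[[0.0002, 0.0853, -0.003], [14.6, 3.4, 1.4]]
[[0.0002, 0.0853, -0.003], [14.4, 3.4, 2.6]]
[[0.0002, 0.0853, -0.003], [14.1, 3.4, 3.9]]
[[0.0002, 0.0853, -0.003], [13.7, 3.5, 5.0]]
[[0.0002, 0.0853, -0.003], [13.2, 3.5, 6.2]]
[[0.0002, 0.0853, -0.003], [12.6, 3.6, 7.3]]
```

Call:
step_arm:
  targets:
    - [[0,0.085,-0.003],[7,3,-13],10]
    - [[0,0.085,-0.003],[8,3,-12.5],10]
    - [[0,0.085,-0.003],[9,3,-12],10]
    - [[0,0.085,-0.003],[10,3,-11],10]
    - [[0,0.085,-0.003],[11,3,-10],10]

```text
time: 4.2
tool_pos: [0.4811, -0.129, 0.1764]
tcp_rot: [2.189, 1.833, -0.456]
wrist_force: [-0.4, 0.0, -1.7]
width: 0.233
grip_force: 58.5
```

Call:
step_arm:
  targets:
    - [[0,0.085,-0.003],[11.5,3,-9],10]
    - [[0,0.085,-0.003],[12,3,-8],10]
    - [[0,0.085,-0.003],[13,3,-7],10]
    - [[0,0.085,-0.003],[13.5,3,-6],10]
    - [[0,0.085,-0.003],[14,3,-5],10]

```text
time: 4.62
tool_pos: [0.5082, -0.0619, 0.1954]
tcp_rot: [-2.378, -2.017, -0.013]
wrist_force: [0.3, 0.3, -1.1]
width: 0.235
grip_force: 58.5
```

Call:
step_arm:
  targets:
    - [[0,0.085,-0.003],[14,3,-3.5],10]
    - [[0,0.085,-0.003],[14.5,3,-2],10]
    - [[0,0.085,-0.003],[14.5,3.5,-1],10]
    - [[0,0.085,-0.003],[14.5,3.5,0],10]
    - [[0,0.085,-0.003],[14.5,3.5,1.5],10]

```text
time: 5.03
tool_pos: [0.5359, 0.0045, 0.2136]
tcp_rot: [-2.128, -1.829, -0.475]
wrist_force: [-0.9, 0.8, -2.1]
width: 0.235
grip_force: 58.5
```

Call:
step_arm:
  targets:
    - [[0,0.085,-0.003],[14.5,3.5,2.5],10]
    - [[0,0.085,-0.003],[14,3.5,4],10]
    - [[0,0.085,-0.003],[13.5,3.5,5],10]
    - [[0,0.085,-0.003],[13,3.5,6],10]
    - [[0,0.085,-0.003],[12.5,3.5,7.5],10]

```text
time: 5.45
tool_pos: [0.5635, 0.0712, 0.2318]
tcp_rot: [-1.836, -1.6, -0.856]
wrist_force: [0.2, 0.7, -1.8]
width: 0.231
grip_force: 58.6
```

Call:
step_arm:
  targets:
    - [[0,0,0],[0,0,0],10]
    - [[0,0,0],[0,0,0],10]

```text
time: 5.62
tool_pos: [0.5626, 0.0705, 0.23]
tcp_rot: [-1.84, -1.601, -0.847]
wrist_force: [0.0, -0.5, -1.0]
width: 0.233
grip_force: 58.6
```

Run:
```python
from plan import *
t=np.ascontiguousarray(read_camera("top")[:,:,::-1]);s=np.ascontiguousarray(read_camera("side")[:,:,::-1])
f=lambda im,u,v,w,h:cv2.resize(im[v:v+h,u:u+w],(400,500),interpolation=cv2.INTER_CUBIC)
cv2.imwrite("pics/c3.png",np.hstack([f(t,120,150,80,100),f(s,250,110,80,100)]))
go(place(-1,lift=.03),5)
# expected post top/foot corners in world from tool
st=read_state();R=Ro.from_rotvec(st["tcp_rot"]).as_matrix();P=st["tool_pos"]+E*R[:,2]
print("axis pt",P.round(4)); 
for c in("side","top"):print(c,"top",proj(c,P+[0,0,.0255]),"foot bottom",proj(c,P-[0,0,.0495]))
```

```text
t 5.7167 q [-0.3   0.2   2.02  0.91  1.27 -0.6 ] from [0.5631 0.0704 0.2309] to [0.5639 0.0708 0.1359] turn [-0.001  0.008  0.   ] min rows 3.0
[[-0.0002, 0.0016, 0.0001], [-14.4, 0.2, 12.4]]
[[-0.0002, 0.0016, 0.0001], [-14.4, 0.2, 12.4]]
[[-0.0002, 0.0016, 0.0001], [-14.4, 0.2, 12.4]]
[[-0.0002, 0.0016, 0.0001], [-14.5, 0.2, 12.3]]
[[-0.0002, 0.0016, 0.0001], [-14.5, 0.2, 12.3]]
axis pt [0.57   0.1202 0.1881]
side top [[291.72355931 123.61995739]] foot bottom [[291.21975664 154.15129299]]
top top [[157.37210491 174.38378088]] foot bottom [[166.66119764 186.03944432]]
```

View pics/c3.png

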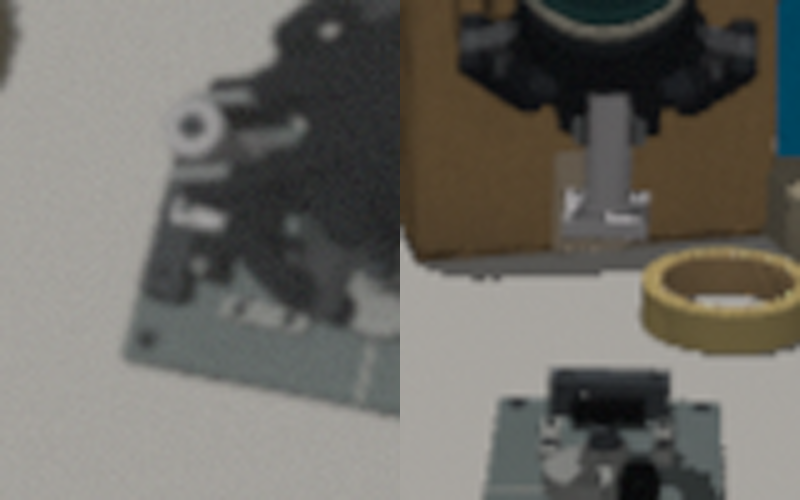

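```bash
python3 - <<'E'
from plan import *
st=read_state();R=Ro.from_rotvec(st["tcp_rot"]).as_matrix();P=st["tool_pos"]+E*R[:,2]
yv=fxp(0,1,0)-fxp(0,0,0);xv=fxp(1,0,0)-fxp(0,0,0)
for dy in(0,-.003):
 for tilt in(-.1,0,.1): # tilt about x axis: top leans toward -y for +
  z=np.cos(tilt)*Z-np.sin(tilt)*yv; y2=np.cos(tilt)*yv+np.sin(tilt)*Z; c0=P+dy*yv
  pts=[c0+.0255*z]+[c0-h*z+sx*.02*xv+sy*.02*y2 for h in(.0395,.0495) for sx,sy in((-1,-1),(-1,1),(1,1))]
  a=(proj("top",pts)-[120,150])*5; b2=(proj("side",pts)-[250,110])*5+[400,0]
  print(dy,tilt,a.round().astype(int).tolist(),"\n  side",b2.round().astype(int).tolist())
E
python3 - <<'E'
import cv2
a=cv2.imread("pics/c3.png")
cv2.imwrite("pics/c3b.png",cv2.hconcat([cv2.resize(a[80:260,140:300],(533,600)),cv2.resize(a[80:260,540:620+50][:, :80],(267,600))]))
E
```

```text
0 -0.1 [[180, 121], [275, 234], [174, 216], [201, 117], [283, 241], [183, 224], [210, 125]] 
  side [[609, 67], [562, 214], [566, 192], [649, 193], [562, 235], [565, 212], [648, 214]]
0 0 [[187, 122], [266, 234], [162, 213], [190, 113], [271, 240], [169, 220], [196, 121]] 
  side [[609, 68], [562, 215], [566, 185], [649, 187], [562, 235], [566, 205], [649, 206]]
0 0.1 [[194, 123], [256, 233], [151, 210], [178, 109], [259, 239], [155, 216], [182, 117]] 
  side [[608, 70], [563, 216], [566, 178], [649, 180], [563, 235], [566, 197], [649, 199]]
-0.003 -0.1 [[188, 122], [283, 236], [182, 218], [209, 118], [290, 243], [191, 225], [217, 126]] 
  side [[609, 69], [562, 216], [565, 194], [649, 196], [562, 237], [565, 214], [648, 216]]
-0.003 0 [[195, 124], [274, 235], [170, 215], [197, 115], [279, 242], [177, 221], [203, 122]] 
  side [[608, 70], [562, 218], [566, 187], [649, 189], [562, 238], [566, 207], [649, 209]]
-0.003 0.1 [[202, 125], [264, 234], [159, 211], [186, 111], [267, 240], [163, 217], [190, 118]] 
  side [[608, 72], [563, 218], [566, 180], [649, 182], [562, 237], [566, 199], [649, 201]]
```

View pics/c3b.png

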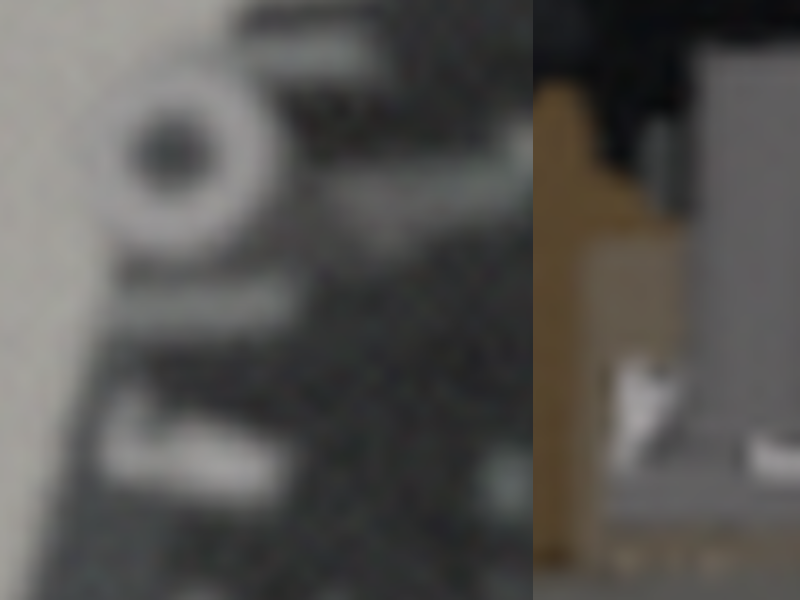

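Post hangs upright (bore at about 158.7,175, foot level), roughly 2–3 mm short along +y. I'll correct that while lowering.

Run:
```python
from plan import *
p,R=place(-1,dy=-.0035,lift=.008); go((p,R),6)
```

```text
t 5.7167 q [-0.3   0.2   2.02  0.91  1.27 -0.6 ] from [0.5631 0.0704 0.2309] to [0.5643 0.0733 0.1139] turn [-0.001  0.008  0.   ] min rows 3.0
[[-0.0001, 0.0013, 0.0001], [-14.5, 0.1, 13.0]]
[[-0.0001, 0.0013, 0.0001], [-14.5, 0.1, 13.0]]
[[-0.0001, 0.0013, 0.0001], [-14.6, 0.1, 13.0]]
[[-0.0001, 0.0013, 0.0001], [-14.6, 0.1, 13.0]]
[[-0.0001, 0.0013, 0.0001], [-14.6, 0.1, 13.0]]
[[-0.0001, 0.0013, 0.0001], [-14.6, 0.1, 12.9]]
```

Call:
step_arm:
  targets:
    - [[0,0.008,0],[-17.5,0,15.5],10]
    - [[0,0,0],[-17.5,0,15.5],10]
    - [[0,0,0],[-17.5,0,15.5],10]
    - [[0,0,0],[-17.5,0,15.5],10]
    - [[0,0,0],[-17.5,0,15.5],10]

```text
time: 6.13
tool_pos: [0.5641, 0.0736, 0.1139]
tcp_rot: [-1.835, -1.599, -0.858]
wrist_force: [0.4, -0.4, -1.2]
width: 0.234
grip_force: 58.6
```

Call:
step_arm:
  targets:
    - [[0,0,0],[0,0,0],10]
    - [[0,0,0],[0,0,0],10]

```text
time: 6.3
tool_pos: [0.5633, 0.074, 0.1139]
tcp_rot: [-1.834, -1.594, -0.856]
wrist_force: [0.7, 0.2, -0.4]
width: 0.229
grip_force: 59.4
```

Run:
```python
from plan import *
t=np.ascontiguousarray(read_camera("top")[:,:,::-1]);s=np.ascontiguousarray(read_camera("side")[:,:,::-1])
f=lambda im,u,v,w,h:cv2.resize(im[v:v+h,u:u+w],(400,500),interpolation=cv2.INTER_CUBIC)
cv2.imwrite("pics/c4.png",np.hstack([f(t,135,170,60,75),f(s,262,150,60,75)]))
st=read_state();R=Ro.from_rotvec(st["tcp_rot"]).as_matrix();P=st["tool_pos"]+E*R[:,2]
print(P, st["wrist_force"],st["tool_pos"])
k=400/60
yv=fxp(0,1,0)-fxp(0,0,0);xv=fxp(1,0,0)-fxp(0,0,0)
pts=[P+.0255*Z]+[P-h*Z+sx*.02*xv+sy*.02*yv for h in(.0395,.0495) for sx,sy in((-1,-1),(-1,1),(1,1))]
print(((proj("top",pts)-[135,170])*k).round().tolist());print(((proj("side",pts)-[262,150])*k+[400,0]).round().tolist())
go(place(-1,dy=-.0035),2)
```

```text
[0.57160238 0.12393129 0.07345774] [ 1.07312334 -0.55717028 -1.20288113] [0.56454954 0.07375461 0.11574909]
[[228.0, 137.0], [317.0, 263.0], [194.0, 239.0], [226.0, 119.0], [323.0, 270.0], [201.0, 246.0], [233.0, 128.0]]
[[596.0, 126.0], [538.0, 310.0], [542.0, 263.0], [648.0, 266.0], [538.0, 334.0], [542.0, 287.0], [647.0, 289.0]]
t 6.4 q [-0.29  0.38  2.07  0.99  1.14 -0.8 ] from [0.5645 0.0738 0.1157] to [0.5643 0.0733 0.1059] turn [ 0.    -0.003  0.002] min rows 1.0
[[0.0002, -0.0013, 0.0008], [-3.9, -0.1, 2.9]]
[[0.0002, -0.0013, 0.0008], [-3.9, -0.1, 3.0]]
```

View pics/c4.png

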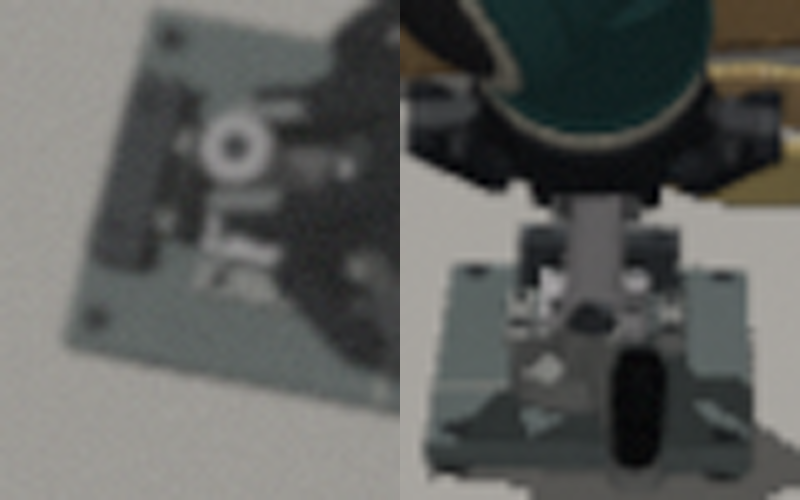

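Run:
```python
from plan import *
from fit import fx
for F in((.5677,.1068,-.137),):
  for h in(.0,.008): print(h,proj("top",fx(F,[0,.014,.089+h])),ray("top",(170.4,192.2),.089+h))
  print(fx(F,[0,.014,.0]))
print(proj("side",fx((.5705,.108,-.1416),[[-.02,-.006,.024+.008],[.02,-.006,.024+.008],[0,.014,.097]])))
```

```text
0.0 [[171.77009708 192.91887172]] [0.57092824 0.12357492 0.089     ]
0.008 [[170.94031972 191.88155807]] [0.56889302 0.12166716 0.097     ]
[[0.56961201 0.12066882 0.        ]]
[[283.08956906 197.50264562]
 [299.41042894 197.93972253]
 [291.91071957 169.99451223]]
```

Call:
step_arm:
  targets:
    - [[0,0,0],[-3,0.5,2.5],10]
    - [[0,0,0],[-3,0,2.5],10]
    - [[0,0,0],[-0.5,0,0.5],10]
    - [[0,0,0],[0,0,0],10]

```text
time: 6.73
tool_pos: [0.5654, 0.0736, 0.1077]
tcp_rot: [-1.833, -1.596, -0.862]
wrist_force: [-1.2, -3.5, 6.3]
width: 0.231
grip_force: 60.0
```

Run:
```python
from plan import *
s=read_state();print(s["tool_pos"],s["wrist_force"],s["torque"])
```

```text
[0.56543209 0.07360857 0.107661  ] [-1.24849145 -3.47285713  6.26551804] [-0.01882718  0.10166935  0.11290545]
```

Call:
step_arm:
  targets:
    - [[0,0,0],[-0.8,0,0.7],10]
    - [[0,0,0],[0,0,0],10]

```text
time: 6.9
tool_pos: [0.5655, 0.0736, 0.1076]
tcp_rot: [-1.831, -1.596, -0.863]
wrist_force: [-3.7, -5.1, 10.6]
width: 0.233
grip_force: 60.6
```

Call:
step_arm:
  targets:
    - [[0,0,0],[0,0,0],26]
    - [[0,0,0],[0,0,0],30]
    - [[0,0,0],[0,0,0],36]
    - [[0,0,0],[0,0,0],44]
    - [[0,0,0],[0,0,0],50]

```text
time: 7.32
tool_pos: [0.5641, 0.0741, 0.1044]
tcp_rot: [-1.834, -1.595, -0.857]
wrist_force: [0.4, 0.2, -0.2]
width: 0.59
grip_force: 0.0
```

Call:
step_arm:
  targets:
    - [[0,0,0],[0,0,-8],50]
    - [[0,0,0],[0,0,-18],50]
    - [[0,0,0],[0,0,-25],50]
    - [[0,0,0],[0,0,-25],50]
    - [[0,0,0],[0,0,-25],50]

```text
time: 7.73
tool_pos: [0.553, -0.0037, 0.1699]
tcp_rot: [-1.834, -1.595, -0.857]
wrist_force: [0.7, -0.7, -0.2]
width: 0.586
grip_force: 0.0
```

Call:
step_arm:
  targets:
    - [[0,0,0],[0,0,-25],50]
    - [[0,0,0],[0,0,-25],50]
    - [[0,0,0],[0,0,-25],50]
    - [[0,0,0],[0,0,-15],50]
    - [[0,0,0],[0,0,0],50]

```text
time: 8.15
tool_pos: [0.5453, -0.074, 0.2294]
tcp_rot: [-1.837, -1.597, -0.862]
wrist_force: [0.7, -0.4, 0.3]
width: 0.585
grip_force: 0.0
```

Run:
```python
from plan import *
t=np.ascontiguousarray(read_camera("top")[:,:,::-1]);s=np.ascontiguousarray(read_camera("side")[:,:,::-1])
f=lambda im,u,v,w,h:cv2.resize(im[v:v+h,u:u+w],(400,500),interpolation=cv2.INTER_CUBIC)
cv2.imwrite("pics/c5.png",np.hstack([f(t,135,160,80,100),f(s,255,140,72,90)]))
print(read_state()["tool_pos"])
```

```text
[ 0.54400404 -0.07149908  0.22679086]
```

View pics/c5.png

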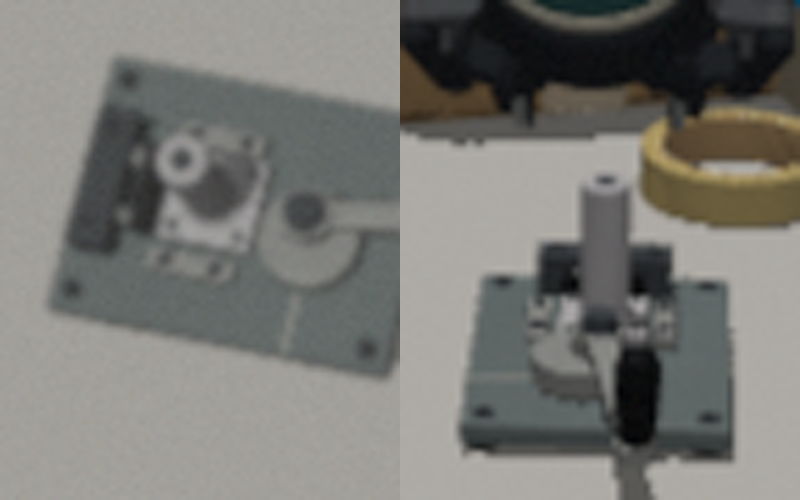

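Run:
```python
from plan import *
from fit import fx
F=(.5677,.1068,-.137)
for dx,dy in((0,-.006),(.002,-.006),(.002,-.004)):
  print(dx,dy,((proj("top",fx(F,[[dx,.02+dy,.089]]+[[dx+a*.02,.02+dy+b*.02,.024] for a,b in((-1,-1),(-1,1),(1,-1))]))-[135,160])*5).round().tolist())
print(((proj("top",fx(F,[[-.0235,.0,.021],[-.0235,.04,.021],[.0235,0,.021],[.0235,.04,.021]]))-[135,160])*5).round().tolist())
G=(.5705,.108,-.1416)
print(((proj("side",fx(G,[[0,.014,.089],[-.02,-.006,.024],[.02,-.006,.024]]))-[255,140])*5.556+[400,0]).round().tolist())
```

```text
0 -0.006 [[184.0, 165.0], [249.0, 257.0], [158.0, 239.0], [272.0, 168.0]]
0.002 -0.006 [[185.0, 160.0], [251.0, 253.0], [159.0, 235.0], [273.0, 164.0]]
0.002 -0.004 [[180.0, 159.0], [246.0, 252.0], [155.0, 234.0], [268.0, 163.0]]
[[235.0, 264.0], [144.0, 246.0], [261.0, 160.0], [171.0, 142.0]]
[[605.0, 184.0], [556.0, 336.0], [646.0, 338.0]]
```

The post stands upright in the pocket (bore 171.6,192, matching the predicted pose at x≈+2 mm, y≈−5 mm), and the lever is still open. Now the lever.

```bash
cat >> plan.py <<'E'
GZ=.066
def lev(th,up=0.,rad=.1):
    az=FX[2]-np.pi/2+np.deg2rad(10)-th; g=fxp(0,-.03,GZ+up)+rad*np.array([np.cos(az),np.sin(az),0])
    return down(g,az+np.pi/2)
E
python3 - <<'E'
from plan import *
print(ray("top",(242.5,201.3),.079),ray("side",(297.5,203.5),.079))
read_camera("top");print([(round(d["score"],2),np.round(d["at"],1),ray("top",d["at"][::-1],.059)) for d in tip_of("top","lever_grip")])
read_camera("side");print([(round(d["score"],2),np.round(d["at"],1),ray("side",d["at"][::-1],.059)) for d in tip_of("side","lever_grip")])
go(lev(0,.08),8)
E
```

```text
[ 0.56350517 -0.02143718  0.079     ] [ 0.56885849 -0.02144184  0.079     ]
[(0.8, array([203.1, 242.7]), array([ 0.56458824, -0.02053721,  0.059     ]))]
[(0.92, array([208.9, 296.9]), array([ 0.56950971, -0.00874117,  0.059     ]))]
t 8.45 q [-0.54  0.27  1.95  0.8   1.42 -0.73] from [ 0.5433 -0.07    0.2256] to [ 0.5684 -0.0226  0.2   ] turn [ 0.073 -0.874 -0.163] min rows 8.0
[[0.0091, -0.1093, -0.0204], [1.6, 2.3, 6.9]]
[[0.0091, -0.1093, -0.0204], [2.3, 2.4, 6.6]]
[[0.0091, -0.1093, -0.0204], [2.9, 2.5, 6.3]]
[[0.0091, -0.1093, -0.0204], [3.5, 2.6, 6.0]]
[[0.0091, -0.1093, -0.0204], [4.1, 2.8, 5.5]]
[[0.0091, -0.1093, -0.0204], [4.6, 2.9, 5.0]]
[[0.0091, -0.1093, -0.0204], [5.1, 3.1, 4.5]]
[[0.0091, -0.1093, -0.0204], [5.5, 3.2, 3.8]]
```

Call:
step_arm:
  targets:
    - [[0.009,-0.109,-0.02],[1.5,2.5,7],50]
    - [[0.009,-0.109,-0.02],[2.5,2.5,6.5],50]
    - [[0.009,-0.109,-0.02],[3,2.5,6.5],50]
    - [[0.009,-0.109,-0.02],[3.5,2.5,6],50]
    - [[0.009,-0.109,-0.02],[4,3,5.5],50]

```text
time: 8.87
tool_pos: [0.5602, -0.0408, 0.2105]
tcp_rot: [-2.084, -2.027, -0.361]
wrist_force: [0.1, 0.2, -0.6]
width: 0.589
grip_force: 0.0
```

Call:
step_arm:
  targets:
    - [[0.009,-0.109,-0.02],[4.5,3,5],50]
    - [[0.009,-0.109,-0.02],[5,3,4.5],50]
    - [[0.009,-0.109,-0.02],[5.5,3,4],50]
    - [[0,0,0],[0,0,0],50]
    - [[0,0,0],[0,0,0],50]

```text
time: 9.28
tool_pos: [0.5688, -0.0216, 0.2]
tcp_rot: [-2.18, -2.259, -0.003]
wrist_force: [0.4, 0.3, -0.3]
width: 0.583
grip_force: 0.0
```

Run:
```python
from plan import *
print(read_state()["tool_pos"]);go(lev(0),4)
```

```text
[ 0.56875674 -0.02155729  0.19998355]
t 9.2833 q [-0.08  0.15  1.94  0.    1.05 -0.12] from [ 0.5688 -0.0216  0.2   ] to [ 0.5684 -0.0226  0.12  ] turn [-0.    -0.003  0.   ] min rows 2.0
[[-0.0001, -0.0008, 0.0], [-0.3, -0.1, 20.0]]
[[-0.0001, -0.0008, 0.0], [-0.3, -0.1, 20.0]]
[[-0.0001, -0.0008, 0.0], [-0.3, -0.1, 20.0]]
[[-0.0001, -0.0008, 0.0], [-0.3, -0.1, 20.0]]
```

Call:
step_arm:
  targets:
    - [[0,0,0],[-0.5,-2,20],50]
    - [[0,0,0],[0,0,20],50]
    - [[0,0,0],[0,0,20],50]
    - [[0,0,0],[0,0,20],50]
    - [[0,0,0],[0,0,0],50]

```text
time: 9.7
tool_pos: [0.5638, -0.0252, 0.1161]
tcp_rot: [-2.184, -2.247, 0.004]
wrist_force: [-1.0, 0.9, -0.4]
width: 0.586
grip_force: 0.0
```

Call:
step_arm:
  targets:
    - [[0,0,0],[0,0,0],8]
    - [[0,0,0],[0,0,0],8]
    - [[0,0,0],[0,0,0],8]
    - [[0,0,0],[0,0,0],8]
  grip_force: 35

```text
time: 10.03
tool_pos: [0.5687, -0.0252, 0.1225]
tcp_rot: [2.185, 2.253, 0.006]
wrist_force: [1.6, -2.6, -0.3]
width: 0.207
grip_force: 34.6
```

Run:
```python
from plan import *
s=read_state();print(s["tool_pos"],s["width"],s["wrist_force"],s["grip_force"],s["torque"]);go(lev(0),1)
# rows for the swing: constant per-row in tool frame
for d in(.1745/2,):
  a=lev(0);b2=lev(d); print((a[1].T@(b2[0]-a[0])*1000).round(2), Ro.from_matrix(a[1].T@b2[1]).as_rotvec())
```

```text
[ 0.56868447 -0.02515362  0.12247135] 0.20722548885873404 [ 1.61737996 -2.63695206 -0.30006817] 34.606651067733765 [-0.35226505  0.0472193  -0.07375589]
t 10.0333 q [-0.09  0.24  1.99  0.    0.9  -0.12] from [ 0.5687 -0.0252  0.1225] to [ 0.5684 -0.0226  0.12  ] turn [ 0.005 -0.001 -0.005] min rows 1.0
[[0.0046, -0.0006, -0.0048], [2.5, -0.2, 2.5]]
[ 0.38 -8.71  0.  ] [0.      0.      0.08725]
```

Call:
step_arm:
  targets:
    - [[0,0,0.0873],[0.4,-8.7,0],8]
    - [[0,0,0.0873],[0.4,-8.7,0],8]
    - [[0,0,0.0873],[0.4,-8.7,0],8]
    - [[0,0,0.0873],[0.4,-8.7,0],8]
    - [[0,0,0],[0,0,0],8]

```text
time: 10.45
tool_pos: [0.533, -0.0201, 0.1225]
tcp_rot: [2.545, 1.838, 0.004]
wrist_force: [-0.7, -5.0, -0.4]
width: 0.206
grip_force: 35.4
```

Run:
```python
from plan import *
s=read_state();print(s["width"],s["wrist_force"],s["grip_force"],s["torque"]);go(lev(.349),1)
```

```text
0.20610281658483337 [-0.72941099 -5.03470997 -0.40586737] 35.435078144073486 [-0.83634233  0.27818877  0.18890337]
t 10.45 q [-0.08  0.18  2.07 -0.    0.89  0.24] from [ 0.533  -0.0201  0.1225] to [ 0.534  -0.0178  0.12  ] turn [ 0.003 -0.001 -0.006] min rows 1.0
[[0.0032, -0.0005, -0.0061], [2.5, 0.3, 2.5]]
```

Call:
step_arm:
  targets:
    - [[0,0,0.0873],[-0.6,-8.7,0],8]
    - [[0,0,0.0873],[0.4,-8.7,0],8]
    - [[0,0,0.0873],[0.4,-8.7,0],8]
    - [[0,0,0.0873],[0.4,-8.7,0],8]
    - [[0,0,0.0873],[0.4,-8.7,0],8]

```text
time: 10.87
tool_pos: [0.496, 0.0007, 0.1224]
tcp_rot: [2.882, 1.244, 0.003]
wrist_force: [-3.5, -6.8, 6.7]
width: 0.213
grip_force: 36.2
```

Run:
```python
from plan import *
s=read_state();print(s["width"],s["wrist_force"],s["grip_force"],s["torque"]);go(lev(.785),1)
```

```text
0.2128749914729507 [-3.503756   -6.80384704  6.67564252] 36.183342933654785 [-0.91587004  0.60527302  0.29750018]
t 10.8667 q [-0.05  0.12  2.15 -0.    0.87  0.71] from [0.496  0.0007 0.1224] to [0.4967 0.0041 0.12  ] turn [ 0.003 -0.001 -0.007] min rows 1.0
[[0.0028, -0.001, -0.0065], [2.9, -1.8, 2.4]]
```

Call:
step_arm:
  targets:
    - [[0,0,0.0873],[-0.6,-8.7,0],8]
    - [[0,0,0.0873],[0.4,-8.7,0],8]
    - [[0,0,0.0873],[0.4,-8.7,0],8]
    - [[0,0,0.0873],[0.4,-8.7,0],8]
    - [[0,0,0.0873],[0.4,-8.7,0],8]

```text
time: 11.28
tool_pos: [0.4699, 0.0354, 0.1223]
tcp_rot: [3.083, 0.591, -0.002]
wrist_force: [-9.4, -9.5, 12.5]
width: 0.213
grip_force: 36.9
```

Run:
```python
from plan import *
s=read_state();print(s["width"],s["wrist_force"],s["grip_force"],s["torque"]);go(lev(1.222),1)
```

```text
0.21272929060334647 [-9.42432132 -9.5481341  12.4683375 ] 36.85002565383911 [-1.39545879  1.29784097  0.12908089]
t 11.2833 q [ 0.02  0.07  2.19 -0.    0.87  1.22] from [0.4699 0.0354 0.1223] to [0.4721 0.0398 0.12  ] turn [ 0.002  0.002 -0.006] min rows 1.0
[[0.0019, 0.0016, -0.0057], [3.7, -3.3, 2.3]]
```

Call:
step_arm:
  targets:
    - [[0,0,0.0873],[-1.2,-8.7,-1],8]
    - [[0,0,0.0873],[-0.6,-8.7,-1],8]
    - [[0,0,0.0873],[0,-8.7,0],8]
    - [[0,0,0],[0,0,0],8]

```text
time: 11.62
tool_pos: [0.461, 0.0615, 0.1225]
tcp_rot: [-3.135, -0.186, -0.002]
wrist_force: [-1.0, -3.9, -5.8]
width: 0.207
grip_force: 35.7
```

Run:
```python
from plan import *
s=read_state();print(s["width"],s["wrist_force"],s["grip_force"],s["torque"]);go(lev(1.484),1)
d=s["tool_pos"]-fxp(0,-.03,0);print(np.hypot(*d[:2]),FX[2]-np.pi/2+.1745-np.arctan2(d[1],d[0]))
```

```text
0.20677320519684222 [-1.00924679 -3.85022534 -5.7897053 ] 35.684852600097656 [-0.65066278 -0.00430141  0.13877453]
t 11.6167 q [0.08 0.06 2.21 0.   0.87 1.53] from [0.461  0.0615 0.1225] to [0.4656 0.0651 0.12  ] turn [-0.001 -0.001 -0.004] min rows 1.0
[[-0.0005, -0.001, -0.0038], [5.0, -3.0, 2.5]]
0.10508013280413084 1.455157611331101
```

Call:
step_arm:
  targets:
    - [[0,0,0.0873],[0,-8.7,0.5],8]
    - [[0,0,0.0873],[0.4,-8.7,0],8]
    - [[0,0,0.0873],[0.4,-8.7,0],8]
    - [[0,0,0],[0,-2,0],8]
    - [[0,0,0],[0,0,0],8]

```text
time: 12.03
tool_pos: [0.4599, 0.0883, 0.1224]
tcp_rot: [3.133, -0.219, -0.007]
wrist_force: [-9.5, -7.4, 6.4]
width: 0.212
grip_force: 36.9
```

Call:
step_arm:
  targets:
    - [[0,0,0],[0,0,0],8]
    - [[0,0,0],[0,0,0],8]
    - [[0,0,0],[0,0,0],8]

```text
time: 12.28
tool_pos: [0.4598, 0.0879, 0.1224]
tcp_rot: [3.133, -0.22, -0.007]
wrist_force: [-7.8, -5.5, 5.5]
width: 0.208
grip_force: 36.9
```

Run:
```python
from plan import *
t=np.ascontiguousarray(read_camera("top")[:,:,::-1]);im=np.ascontiguousarray(read_camera("side")[:,:,::-1])
f=lambda im,u,v,w,h:cv2.resize(im[v:v+h,u:u+w],(400,500),interpolation=cv2.INTER_CUBIC)
cv2.imwrite("pics/c6.png",np.hstack([f(t,135,160,96,120),f(im,235,140,88,110)]))
s=read_state();print(s["width"],s["wrist_force"],s["grip_force"],s["torque"])
for F in((.569,.107,-.139),(.5677,.1068,-.137)):
  c=np.array([F[0]-.03*np.sin(-F[2])*1,F[1]-.03*np.cos(F[2])]);d=s["tool_pos"][:2]-c
  print(np.hypot(*d),F[2]-np.pi/2+.1745-np.arctan2(d[1],d[0]))
```

```text
0.21209236814356713 [-9.08382424 -6.12219074  5.69889535] 36.88404858112335 [-0.91073836  1.10691943 -0.20557974]
0.1055269598234793 -4.576692940579541
0.10431396880120752 -4.57151693078482
```

View pics/c6.png

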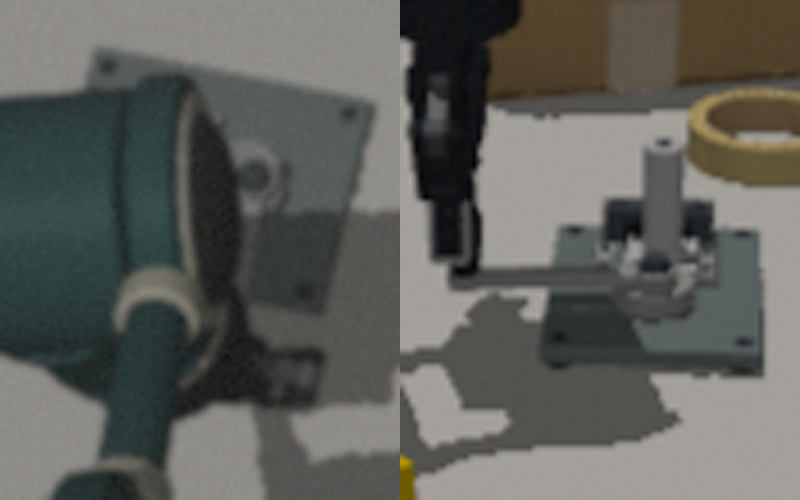

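The lever is along the fixture's −x (grip at crop 460,270, pivot at 655,265). The measured angle is about 1.71–1.75 rad. The post is upright and has moved up the image towards the stop, and the grip is steady, so I'm handing in.

```bash
python3 -c "
from workcell import *
print(finish_job())"
```

```text
the job is handed in; nothing more can be done
None
```

I stood the toppled post in the fixture pocket, swung the cam lever to about 1.71–1.75 rad (top is 1.745), and handed the job in with the gripper still holding the lever. By camera the post was upright and had moved towards the stop, but I had no reading of the stop pad's force on the foot and did not re-check the two standing posts at the end; the hand-in gave no verdict.

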